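# Latch the diopter ring away in the parts tray

### The arm

A 6-joint arm with a two-finger parallel gripper is mounted at the origin on the work surface. World frame = base frame: x ahead of the robot, y to its left, z up, the work surface at z = 0. Lengths are in mm, angles in rad, forces in N, time in s.
With the tool pointing down it reaches from about 400 to 925 mm from the base axis. Payload 12.5 kg.
Tool frame: the origin (TCP) lies at the very end of the fingers, on their centre line; the grasp point (between the pads) lies 19 mm behind it; x points along the fingers, y is the direction in which the jaws open and shut, and the axes are right-handed (so a half turn about x gives the same grasp; the last joint's range is limited). The gripper opens to 95 mm and grips with 3 to 60 N. Pads are 20 mm wide; open, the fingers measure 119 mm over their backs; the gripper's body (75 mm by 180 mm) begins 59 mm behind the grasp point.
Start: joints at [1.055, 0.491, 1.559, -0, 1.092, -0.106], TCP at [249.002, 573.276, 214.661] pointing down, gripper open.
Joint ranges: [-3.1, 3.1], [-0.84, 2.19], [0.05, 2.79], [-1.13, 4.28], [0.06, 2.93], [-2.69, 2.69]. Speed limits (rad/s): [2.22, 2.22, 2.79, 3.14, 3.14, 3.14].

### API

Orientations are given as [roll, pitch, yaw] about the fixed x, y, z axes, in that order (R = Rz(yaw) Ry(pitch) Rx(roll)).
In Python, from cell import * gives the robot as it stands.
- The arm moves only by the tool step_arm, never from a script. Its argument "steps" is a list of rows, each a list of 4 numbers: the shift along the tool's x, y, z in units of 50 mm (1.0 is 50 mm), then the turn about the tool's x in units of 8 degrees (1.0 is 8 degrees). A call has 1 to 20 rows; each row shifts and turns the commanded pose from where the row before left it, along the tool's axes as they then stand; what a row does not reach is not made up. A row lasts 1/8 s, in which the tool goes at most 62.5 mm and 10.7 degrees, less where a joint would pass 70% of its speed; a pose out of reach is approached as far as the arm can. A call is refused whole if a number of a shift passes 1 or a number of a turn 1, either way. A call with a gripper value outside its range is refused whole. "jaw" is the closure, from 0 (fully open) to 1 (shut), set as the call begins (left out, the last holds). The fingers move at their own pace and stop on an object; the grip force is fixed at half the most. Time passes only in rows, so rows that do not move let the fingers close. It gives the time, the measured TCP pose, the force and the opening at its end, in the units of the state.
- state(): the state, without advancing time (a new reading comes with each control period).
- read_camera(name): name is "scene" or "top" or "wrist"; returns the picture (384x512x3 uint8, red, green, blue); there is no depth.
- camera_info(name): a dict with "mtx" (3x3 intrinsics, pixels), "eye" and "attitude" of the camera in the world; the wrist camera has in their place "hand_eye" (4x4, takes a point from camera to tool coordinates, whose origin is the TCP and whose axes are the tool frame's). Camera axes: x right, y down, z forward; pixel columns grow to the right and rows downward; lengths in mm; the calibration is good to about 2 mm. A picture is of the moment at which its call begins: read the wrist's pose just before it. camera_info takes no time and is no camera call.
- job_done(): hands the job in, once; it reports no verdict.
The state is a dict: "t": time; "joints": joint angles; "qvel": joint speeds; "tau": joint torques, N m; "eef_pos": TCP position; "tcp_rot": TCP orientation; "ft_force": force on the tool from outside, world axes, zero at the start; "moment": the same for the moment, N m; "opening": opening from 0.0 (shut) to 1.0 (fully open).
Only numpy, scipy, OpenCV 4.12 (cv2) and the standard library are available. Lean on these libraries where they do the work, as an engineer would, in place of code of your own. Each camera call takes 0.05 s, during which the arm holds its last target.

### The job

Put the silver diopter ring over the boxwood plug in the pulled-out parts tray, flat on the tray floor, and let go of it. Then press the tray's blue front in flush with the cabinet, let it go, and make sure the push-push catch has kept it in with the ring still on its plug. Leave the lens caps, the hinge casting and the open canister where they are.

Things in the scene. Friction and masses are not known exactly. Their poses are not given: they have to be found in the camera images.
- cabinet: Grey bench cabinet, fixed, 175 deep (its x), 180 wide (y), 177 high. Origin: centre of its underside, on the bench. Its upright front plane is at its x = -87.5 mm and faces -x; +x is the way the tray is pushed in. The tray slot in the front is 156 wide, 8 to 84 mm above the bench. Above it the front is closed, with two dummy drawer fronts whose knobs stand 8 mm out at 125 mm height.
- board_edge (a point): Middle of the lower front edge of the cabinet's 12 mm thick, 186 wide wooden top board, 165 mm above the bench, overhanging the front plane by 30 mm. Fixed to the cabinet, same axes. It leaves no room for an upright gripper at the front: press with the tool leaning back 40 to 45 degrees, fingers pointing down and into the cabinet.
- tray (a joint): How far the tray is pressed in, m. 0 = out (start; sprung), 0.134 = hard stop, blue front flush with the cabinet front. Push-push catch: press steadily (5 N, 9 N at 0.1 m/s) to 0.132 or more, hold 0.3 s, let go: it comes back 14 mm and stays latched at about 0.120, front 14 mm proud. Let go too early and it slides out. A second press to the stop unlatches it and it slides out; then press again.
- tray_front (a point): Centre of the outer face of the tray's blue front panel, 45 mm above the bench; moves with the tray. Axes as the cabinet's (x = pushing-in direction, z up). The panel is 148 wide (y), 66 high (12 to 78 mm above the bench), 8 thick. At full press this point lies in the cabinet's front plane.
- plug_foot (a point): Foot of the upright boxwood plug on the tray floor (30 mm above the bench), 44 mm behind tray_front along +x; axes as the cabinet's. Plug: 34 diameter for 15 mm, then tapering to 20 at its top, 26 mm up. Bare floor around it, 132 wide (y), side lips 8 high; the front panel is 36 mm away and 48 above the floor. With the tray out it is 90 mm before the cabinet front.
- ring: The loose silver aluminium diopter ring, 52 outside diameter, 37 bore, 16 high, about 45 g, lying flat on the bench. Origin: centre of its underside; z is its axis.
- ring_center (a point): Centre of the ring, on its axis, 8 mm above its underside. It is 8 mm above plug_foot when the ring is seated.
- cap_a: Black bakelite lens cap, disc 48 diameter, 16 high. Origin: centre of its underside. Leave alone.
- cap_b: The other black bakelite lens cap, same as cap_a. Leave alone.
- hinge: Bronze bridge hinge casting, 78 long (its x), 20 wide, 30 high at the middle barrel. Origin: centre of its underside. Leave alone.
- canister: Open dull-red tin canister, 72 diameter, 85 high. Origin: centre of its underside. Leave alone.
Things that resemble listed ones, but are neither listed nor needed, are in the scene too. Leave any orange, purple or yellow look-alike of the ring alone.

How it is judged:
By the outcome, as a careful person would: the job done as asked, in the order asked, and still so for the second after the job is handed in, with the robot touching nothing.
It also fails if it takes over 59 s, if anything falls off the work surface, if the arm or the gripper's body presses on something with over 40 N, if the wrist force passes 120 N, or if a joint passes its speed limit or range.

## Working session

There is one attempt and no reset: what is moved stays moved. The work goes in short steps, Python scripts to look and compute and a tool call to move; the robot and the scene stay as the last step left them, time stands still between calls to the robot, and variables do not carry over. Pictures are saved under pics/ and viewed, and the job is handed in when it is done.

Besides the shell and the picture viewer there is one more tool, called after "Emit:" by a JSON object that holds its "op" and its "data". step_arm: Moves the arm, as the interface text tells. Its arguments: {"type":"object","properties":{"steps":{"type":"array","items":{"type":"array","items":{"type":"number"}}},"jaw":{"type":"number"}},"required":["steps"]}

```bash
mkdir -p pics; ls; python3 - <<'E'
from cell import *
import cv2, numpy as np
np.set_printoptions(precision=4,suppress=True)
s=state(); print(s)
for n in ("scene","top","wrist"):
    cv2.imwrite(f"pics/{n}0.png",cv2.cvtColor(read_camera(n),cv2.COLOR_RGB2BGR)); print(camera_info(n))
E
```

```text
pics
{'t': 0.0, 'joints': array([ 1.0554,  0.4916,  1.5595, -0.    ,  1.0917, -0.1056]), 'qvel': array([-0.0003, -0.0021,  0.0002, -0.0011, -0.0023,  0.0004]), 'tau': array([  0.0025, -61.2655, -25.8182,   0.0695,   0.0483,  -0.0001]), 'eef_pos': array([248.9004, 573.0285, 214.0413]), 'tcp_rot': array([-1.6574,  1.5697, -2.0673]), 'ft_force': array([ 0.1973,  0.2375, -0.4531]), 'moment': array([-0.029 , -0.0074, -0.0462]), 'opening': 1.0000779373807134}
{'mtx': array([[499.7544,   0.    , 243.8354],
       [  0.    , 499.7544, 186.3218],
       [  0.    ,   0.    ,   1.    ]]), 'eye': array([ 909.8929, -610.5806, 1119.0111]), 'attitude': array([-2.5547,  0.0105,  0.5197])}
{'mtx': array([[487.3628,   0.    , 255.3105],
       [  0.    , 487.3628, 192.7579],
       [  0.    ,   0.    ,   1.    ]]), 'eye': array([ 433.9286,  -30.0773, 1527.6028]), 'attitude': array([-3.0556, -0.0068, -1.5722])}
{'mtx': array([[328.1731,   0.    , 255.1271],
       [  0.    , 328.1731, 198.0846],
       [  0.    ,   0.    ,   1.    ]]), 'hand_eye': array([[  -0.0006,   -0.2398,    0.9708, -170.7661],
       [   1.    ,    0.    ,    0.0006,    1.0593],
       [  -0.0002,    0.9708,    0.2398,  -66.0741],
       [   0.    ,    0.    ,    0.    ,    1.    ]])}
```

View pics/scene0.png

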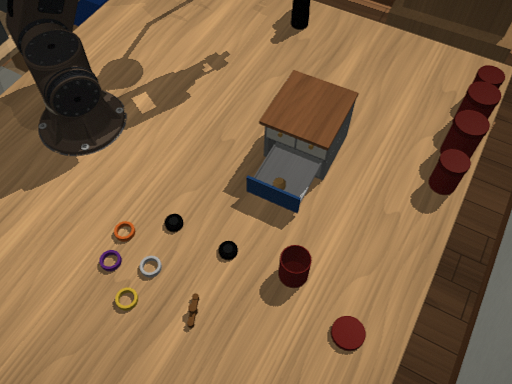

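View pics/top0.png

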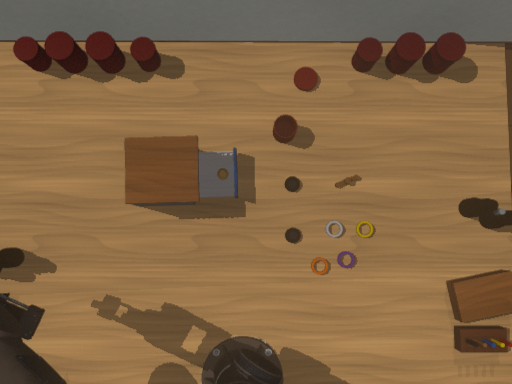

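View pics/wrist0.png

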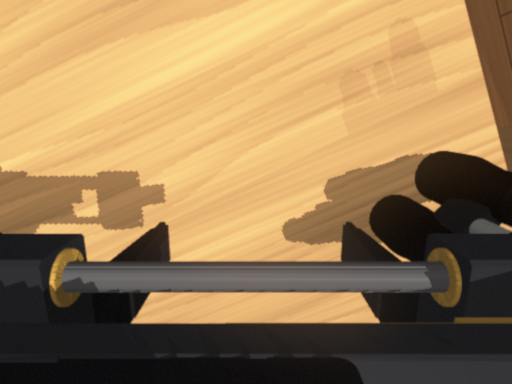

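The silver ring is at scene (150,267) and top (335,229). The plug is at top (222,174), and the tray front is the blue strip at top x≈237. Next I'll triangulate them.

```bash
cat > h.py <<'E'
from cell import *
import cv2, numpy as np
from scipy.spatial.transform import Rotation as R
np.set_printoptions(precision=3,suppress=True)
def cam(n,s=None):
    c=camera_info(n); K=c["mtx"]
    if n!="wrist": return K,R.from_euler("xyz",c["attitude"]).as_matrix(),np.array(c["eye"])
    Rt=R.from_euler("xyz",s["tcp_rot"]).as_matrix(); H=c["hand_eye"]
    return K,Rt@H[:3,:3],Rt@H[:3,3]+s["eef_pos"]
def px2w(c,uv,z):
    K,Rm,e=c; d=Rm@np.linalg.solve(K,[uv[0],uv[1],1.]); return e+d*(z-e[2])/d[2]
def w2px(c,p):
    K,Rm,e=c; q=K@(Rm.T@(np.asarray(p,float)-e)); return q[:2]/q[2]
def tri(o):
    A=np.zeros((3,3));b=np.zeros(3)
    for c,uv in o:
        K,Rm,e=c; d=Rm@np.linalg.solve(K,[uv[0],uv[1],1.]); d/=np.linalg.norm(d); P=np.eye(3)-np.outer(d,d); A+=P;b+=P@e
    return np.linalg.solve(A,b)
def snap(n,f,crop=None,k=1):
    s=state(); im=read_camera(n); 
    b=cv2.cvtColor(im,cv2.COLOR_RGB2BGR)
    if crop: x0,y0,x1,y1=crop; b=b[y0:y1,x0:x1]
    if k!=1:b=cv2.resize(b,None,fx=k,fy=k,interpolation=cv2.INTER_NEAREST)
    cv2.imwrite("pics/"+f,b); return s,im
E
python3 - <<'E'
from h import *
T=cam("top");S=cam("scene")
for n,x in(("ring",((335,229),(150,267))),("plugtop",((222.5,174),(280,184)))): print(n,px2w(T,x[0],16),px2w(S,x[1],16),tri([(T,x[0]),(S,x[1])]))
t=cv2.imread("pics/top0.png");s=cv2.imread("pics/scene0.png")
cv2.imwrite("pics/topc.png",cv2.resize(t[120:280,110:270],None,fx=4,fy=4,interpolation=cv2.INTER_CUBIC)[:600])
cv2.imwrite("pics/topr.png",cv2.resize(t[160:280,270:390],None,fx=5,fy=5,interpolation=cv2.INTER_CUBIC))
cv2.imwrite("pics/scenec.png",cv2.resize(s[65:215,230:380],None,fx=4,fy=4,interpolation=cv2.INTER_CUBIC))
E
```

```text
ring [ 451.381 -287.124   16.   ] [ 454.79  -291.795   16.   ] [ 451.246 -288.919    6.789]
plugtop [623.094  61.863  16.   ] [615.598  73.924  16.   ] [620.822  60.826  36.701]
```

View pics/topc.png

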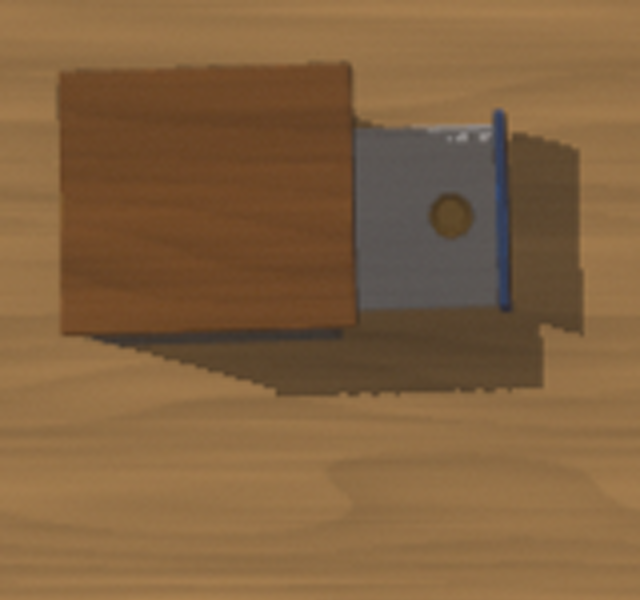

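View pics/scenec.png

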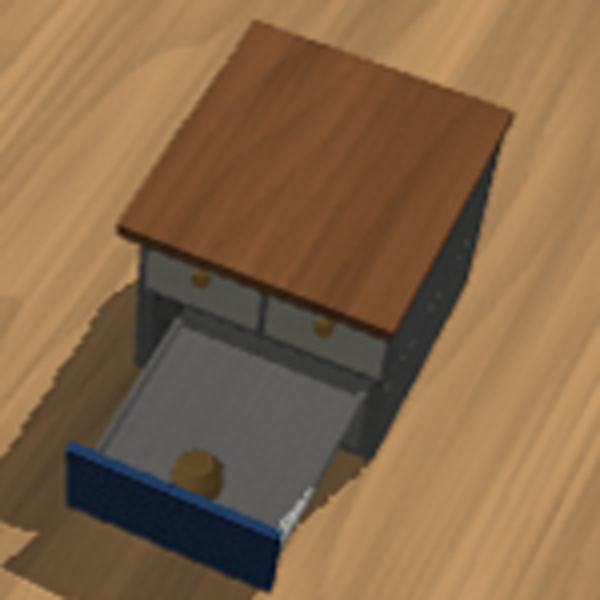

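View pics/topr.png

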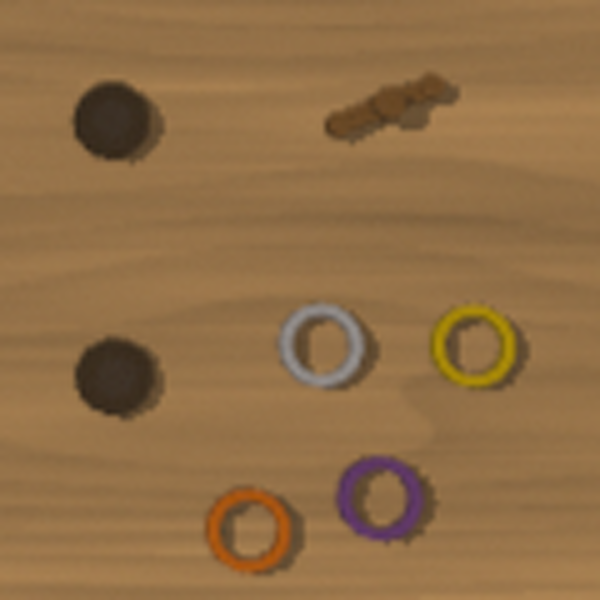

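```bash
python3 - <<'E'
from h import *
T=cam("top");S=cam("scene")
f=lambda x,y:(x/4+110-.375,y/4+120-.375)
g=lambda x,y:(x/4+230-.375,y/4+65-.375)
print("plug",px2w(T,f(451,216),56),px2w(S,g(200,462),56))
# panel top corners z78 (outer edge)
for n,a,b in(("L",(505,111),(68,446)),("R",(512,308),(279,537))): print(n,px2w(T,f(*a),78),px2w(S,g(*b),78))
print("board front top corners z177")
for a,b in(((350,63),(120,228)),((357,322),(392,330))): print(px2w(T,f(*a),177),px2w(S,g(*b),177))
print("board back"); 
for a in((58,72),(61,333)): print(px2w(T,f(*a),177))
t=cv2.cvtColor(cv2.imread("pics/top0.png"),cv2.COLOR_BGR2HSV)
m=(t[...,1]<60)&(t[...,2]>110); ys,xs=np.nonzero(m[205:255,310:350]); print(len(xs),px2w(T,(xs.mean()+310,ys.mean()+205),16))
s=state(); M=R.from_euler("xyz",s["tcp_rot"]).as_matrix(); print(M)
E
```

```text
plug [619.236  59.815  56.   ] [619.883  59.291  56.   ]
L [695.988  18.22   78.   ] [547.335  15.328  78.   ]
R [547.351  12.7    78.   ] [693.924  19.694  78.   ]
board front top corners z177
[712.201 123.767 177.   ] [528.731 114.429 177.   ]
[529.953 117.299 177.   ] [708.504 123.589 177.   ]
board back
[705.803 328.225 177.   ]
[522.499 322.175 177.   ]
115 [ 452.729 -283.235   16.   ]
[[-0.     0.398  0.917]
 [-0.001  0.917 -0.398]
 [-1.    -0.001 -0.   ]]
```

Emit:
{"op": "step_arm", "data": {"steps": [[0,0,0,1],[0,0,0,1],[0,0,0,1],[0,0,0,1],[0,0,0,1],[0,0,0,1],[0,0,0,1],[0,0,0,1],[0,0.7,0,0.06],[0,0.7,0,0],[0,0.7,0,0],[0,0.7,0,0],[0,0.7,0,0]], "jaw": 0}}

```text
t: 1.78
eef_pos: [425.0, 579.7, 214.3]
tcp_rot: [-0.822, 1.57, -2.357]
ft_force: [0.3, 0.4, 0.8]
opening: 0.996
```

Emit:
{"op": "step_arm", "data": {"steps": [[0,0,0.9,0],[0,0,0.9,0],[0,0,0.9,0],[0,0,0.9,0],[0,0,0.9,0],[0,0,0.9,0],[0,0,0.9,0],[0,0,0.9,0],[0,0,0.9,0],[0,0,0.9,0],[0,0,0.9,0],[0,0,0.9,0],[0,0,0.9,0],[0,0,0.9,0],[0,0,0.9,0],[0,0,0.9,0],[0,0,0.9,0],[0,0,0.9,0],[0,0,0.5,0],[0,0,0,0]]}}

```text
t: 4.28
eef_pos: [453.4, -255.8, 214.2]
tcp_rot: [-2.437, 1.57, 2.309]
ft_force: [-0.7, -0.8, -0.5]
opening: 1.002
```

```bash
python3 - <<'E'
from h import *
s,im=snap("wrist","w1.png"); print(s); print(R.from_euler("xyz",s["tcp_rot"]).as_matrix())
c=cam("wrist",s); print(w2px(c,[452,-284,16]))
E
```

```text
{'t': 4.275, 'joints': array([-0.641,  0.344,  1.813,  0.   ,  0.986, -0.674]), 'qvel': array([ 0.037, -0.019,  0.031,  0.006, -0.   ,  0.02 ]), 'tau': array([ -1.773, -48.336, -24.96 ,  -0.075,   0.047,  -0.326]), 'eef_pos': array([ 453.379, -255.843,  214.172]), 'tcp_rot': array([-2.437,  1.57 ,  2.309]), 'ft_force': array([-0.662, -0.849, -0.5  ]), 'moment': array([-0.069,  0.038,  0.008]), 'opening': 1.0015108606185876}
[[-0.     0.999  0.033]
 [ 0.     0.033 -0.999]
 [-1.    -0.    -0.   ]]
[251.874 202.195]
```

View pics/w1.png

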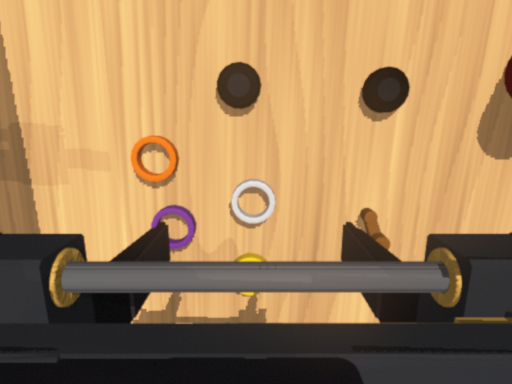

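```bash
python3 - <<'E'
from h import *
from scipy.ndimage import label
im=cv2.cvtColor(cv2.imread("pics/w1.png"),cv2.COLOR_BGR2HSV)
m=((im[...,1]<60)&(im[...,2]>90)).astype(np.uint8); m[:170]=0;m[232:]=0;m[:,:220]=0;m[:,285:]=0
cs,_=cv2.findContours(m,0,2); c=max(cs,key=cv2.contourArea); e=cv2.fitEllipse(c); print(e)
s=state(); C=cam("wrist",s); p=px2w(C,e[0],14); print(p); M=R.from_euler("xyz",s["tcp_rot"]).as_matrix()
print("tool delta units",M.T@(np.array([p[0],p[1],3])-s["eef_pos"])/50)
E
```

```text
((252.89833068847656, 201.11236572265625), (42.97472381591797, 43.6495475769043), 23.427324295043945)
[ 453.064 -282.033   14.   ]
tool delta units [ 4.225 -0.021  0.548]
```

Emit:
{"op": "step_arm", "data": {"steps": [[0.4,0,0.56,0],[0.8,-0.02,0,0],[0.8,0,0,0],[0.8,0,0,0],[0.7,0,0,0],[0.4,0,0,0],[0.2,0,0,0],[0.1,0,0,0],[0,0,0,0]]}}

```text
t: 5.45
eef_pos: [453.8, -282.5, 5.0]
tcp_rot: [1.052, 1.57, -0.483]
ft_force: [0.3, -0.1, -0.3]
opening: 0.997
```

Emit:
{"op": "step_arm", "data": {"steps": [[0,0,0,0],[0,0,0,0],[0,0,0,0],[0,0,0,0],[0,0,0,0],[0,0,0,0],[0,0,0,0],[0,0,0,0]], "jaw": 1}}

```text
t: 6.45
eef_pos: [453.6, -282.7, 4.6]
tcp_rot: [-2.823, 1.571, 1.925]
ft_force: [-0.7, 0.1, 2.0]
opening: 0.53
```

```bash
python3 - <<'E'
from h import *
s,im=snap("wrist","w2.png"); print(s)
E
```

```text
{'t': 6.45, 'joints': array([-0.681,  0.673,  1.954,  0.   ,  0.514, -0.717]), 'qvel': array([-0.   ,  0.   , -0.001, -0.   ,  0.   ,  0.   ]), 'tau': array([  0.328, -58.252, -12.463,   0.129,  -0.143,  -0.003]), 'eef_pos': array([ 453.568, -282.658,    4.632]), 'tcp_rot': array([-2.823,  1.571,  1.925]), 'ft_force': array([-0.742,  0.132,  2.038]), 'moment': array([-0.111,  0.274,  0.017]), 'opening': 0.5303864830130405}
```

View pics/w2.png

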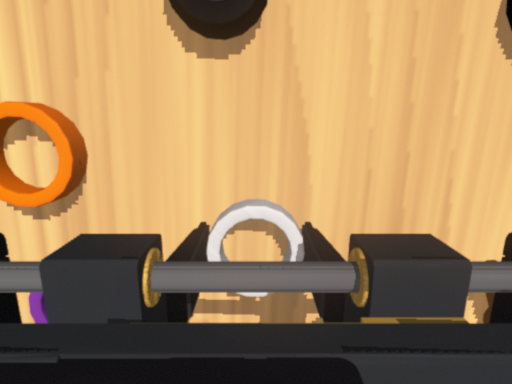

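```bash
python3 - <<'E'
from h import *
s=state(); C=cam("wrist",s)
for u in((254.5,199),(254.5,297),(254.5,247.5)): print(px2w(C,u,16)-s["eef_pos"])
print([w2px(C,np.r_[s["eef_pos"][:2]+d,16]) for d in ([0,0],[0,26],[0,-26],[26,0])])
E
```

```text
[-0.113 27.724 11.37 ]
[  1.813 -26.78   11.37 ]
[ 0.804  1.787 11.37 ]
[array([252.836, 250.658]), array([254.604, 202.341]), array([251.192, 295.596]), array([302.673, 252.292])]
```

Emit:
{"op": "step_arm", "data": {"steps": [[-0.2,0,0,0],[-0.5,0,0,0],[-0.8,0,0,0],[-0.8,0,0,0],[-0.7,0,0,0],[0,0.44,-0.84,0],[0,0.44,-0.84,0],[0,0.44,-0.84,0],[0,0.44,-0.84,0],[0,0.44,-0.84,0],[0,0.44,-0.84,0],[0,0.44,-0.84,0],[0,0.44,-0.7,0],[0,0,-0.14,0],[0,0,0,0],[0,0,0,0]]}}

```text
t: 8.5
eef_pos: [617.1, 58.4, 154.9]
tcp_rot: [-1.141, 1.571, -2.677]
ft_force: [0.6, -0.4, -0.2]
opening: 0.531
```

```bash
python3 - <<'E'
from h import *
s,im=snap("wrist","w3.png"); print(s["eef_pos"],s["opening"]);snap("scene","s3.png",(220,60,370,210),4);snap("top","t3.png",(180,120,280,220),5)
C=cam("wrist",s);print(w2px(C,[619.5,59.6,56]))
E
```

```text
[617.129  58.371 154.878] 0.5309661559490129
[256.373 198.042]
```

View pics/w3.png

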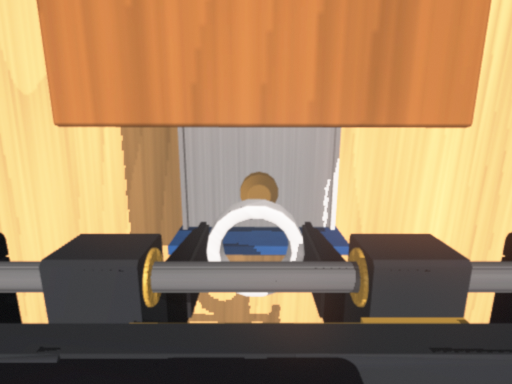

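View pics/s3.png

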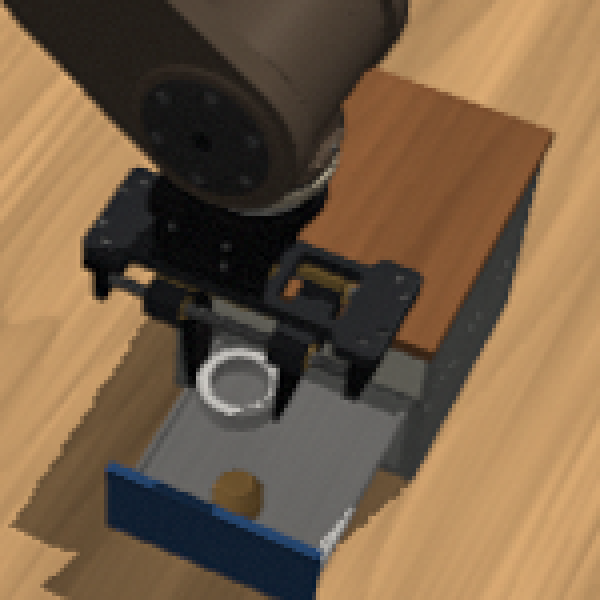

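```bash
python3 - <<'E'
from h import *
b=cv2.imread("pics/w3.png")[150:260,160:360]; cv2.imwrite("pics/w3c.png",cv2.resize(b,None,fx=4,fy=4,interpolation=cv2.INTER_CUBIC))
s=state();C=cam("wrist",s)
def circ(p,r): return np.array([w2px(C,[p[0]+r*np.cos(a),p[1]+r*np.sin(a),p[2]]) for a in np.linspace(0,6.28,73)])
for z,r in((30,17),(45,17),(56,10)):
  q=circ((619.5,59.6,z),r); print(z,"cols",q[:,0].min(),q[:,0].max(),"rows",q[:,1].min(),q[:,1].max())
E
```

```text
30 cols 237.48356703527176 274.30558767660506 rows 173.21521916632008 209.15183581969342
45 cols 236.62206634996483 275.3056313922646 rows 176.07012487940335 213.71814258963835
56 cols 244.2094444867083 267.8342692639568 rows 186.57632988966586 209.52017745241434
```

View pics/w3c.png

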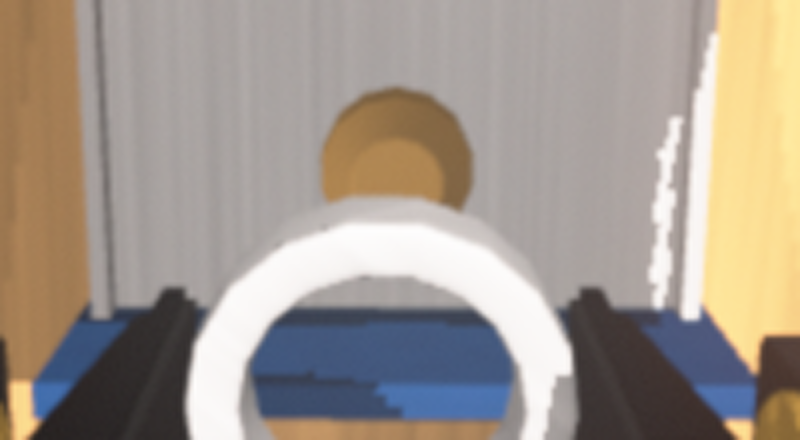

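Emit:
{"op": "step_arm", "data": {"steps": [[0,0.09,-0.04,0],[0.4,0,0,0],[0.6,0,0,0],[0.5,0,0,0],[0.24,0,0,0],[0,0,0,0]]}}

```text
t: 9.4
eef_pos: [621.9, 61.5, 67.2]
tcp_rot: [-1.704, 1.57, 3.044]
ft_force: [-0.8, 0.0, -0.7]
opening: 0.533
```

```bash
python3 - <<'E'
from h import *
s,im=snap("wrist","w4.png",(160,130,360,280),4); print(s["eef_pos"],s["opening"]);snap("scene","s4.png",(240,100,340,200),6);snap("top","t4.png",(180,120,280,220),5)
C=cam("wrist",s)
def circ(p,r): return np.array([w2px(C,[p[0]+r*np.cos(a),p[1]+r*np.sin(a),p[2]]) for a in np.linspace(0,6.28,73)])
for z,r in((30,17),(45,17),(56,10)):
  q=circ((621.5,61,z),r); print(z,"cols",q[:,0].min(),q[:,0].max(),"rows",q[:,1].min(),q[:,1].max())
E
```

```text
[621.942  61.486  67.243] 0.5331673477730844
30 cols 227.00165528478595 278.1342553390657 rows 197.68762548499984 246.43196408882315
45 cols 225.00444752425625 279.7987239155128 rows 203.53858418597267 255.47434278126076
56 cols 235.2641030732484 269.2694393517247 rows 220.01372721022597 252.0942140553903
```

View pics/w4.png

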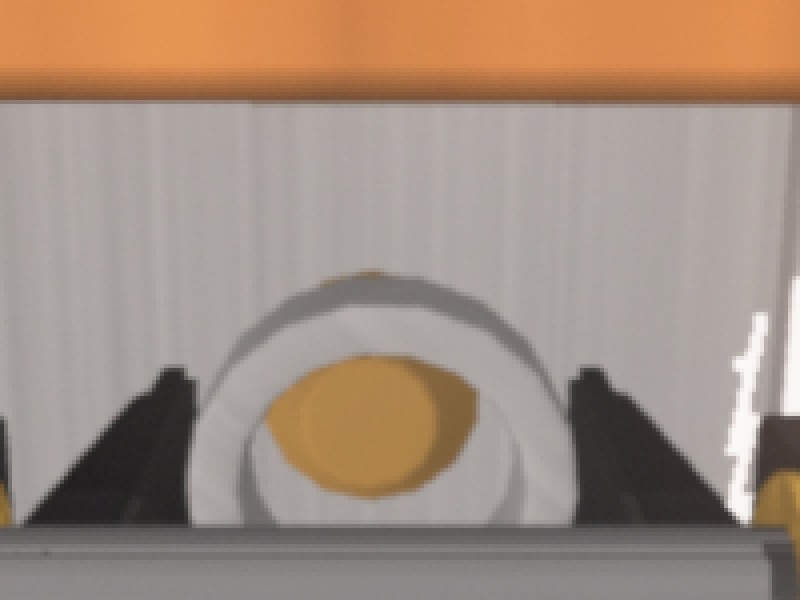

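View pics/s4.png

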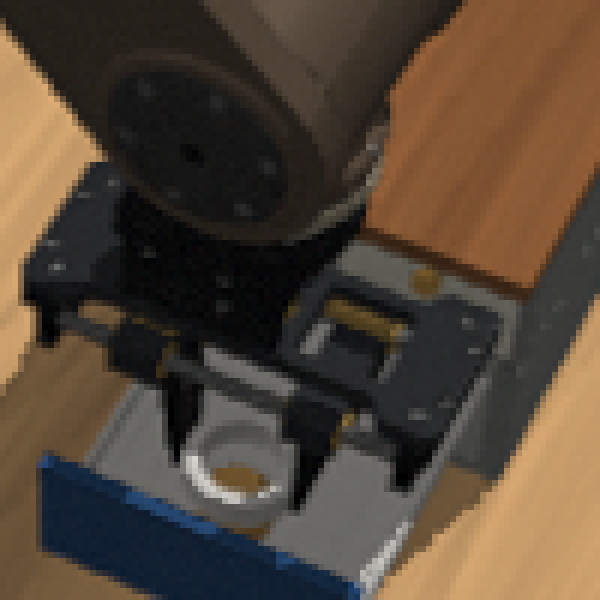

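```bash
python3 - <<'E'
from h import *
s=state();C=cam("wrist",s);e=s["eef_pos"]
# back edge rows: top outer 205.75, top inner ~ 218.5 ; bottom outer 198.7
for nm,row,z,r in(("topout",303/4+130,11.4,26),("topinner/bore",355/4+130,11.4,18.5),("botout",275/4+130,-4.6,26)):
    p=px2w(C,(255.5,row),e[2]+z); print(nm,p[1]-r-e[1],p[0]-e[0])
p=px2w(C,(252.5,497/4+130),45);print("plug front",p[1]+17,p[0])
# top circle rows 357..487?
for r in(1,):
  p=px2w(C,(252.3,487/4+130),56);print(p[1]+10)
E
```

```text
topout -1.7456869961649062 0.49694293021570957
topinner/bore -1.0792751961650566 0.7430824704126735
botout -2.0788721162940647 0.5768110019082542
plug front 61.29458997378674 622.7273154704621
60.68388098406605
```

Emit:
{"op": "step_arm", "data": {"steps": [[0,-0.03,-0.03,0],[0,0,0,0],[0.1,0,0,0],[0.1,0,0,0],[0.1,0,0,0],[0.1,0,0,0],[0.05,0,0,0]]}}

```text
t: 10.42
eef_pos: [620.3, 63.0, 44.6]
tcp_rot: [-1.764, 1.57, 2.984]
ft_force: [-0.5, -0.3, -0.8]
opening: 0.532
```

Emit:
{"op": "step_arm", "data": {"steps": [[0,0,0,0],[0.05,0,0,0],[0.05,0,0,0],[0.05,0,0,0],[0,0,0,0]]}}

```text
t: 11.05
eef_pos: [620.3, 63.0, 37.4]
tcp_rot: [-1.895, 1.57, 2.853]
ft_force: [-0.3, -0.1, -0.9]
opening: 0.534
```

```bash
python3 - <<'E'
from h import *
s,im=snap("wrist","w5.png",(160,130,360,280),4); print(s["eef_pos"],s["opening"],s["ft_force"]);snap("scene","s5.png",(240,100,340,200),6)
E
```

```text
[620.305  62.987  37.408] 0.5339432838018132 [-0.279 -0.11  -0.918]
```

View pics/w5.png

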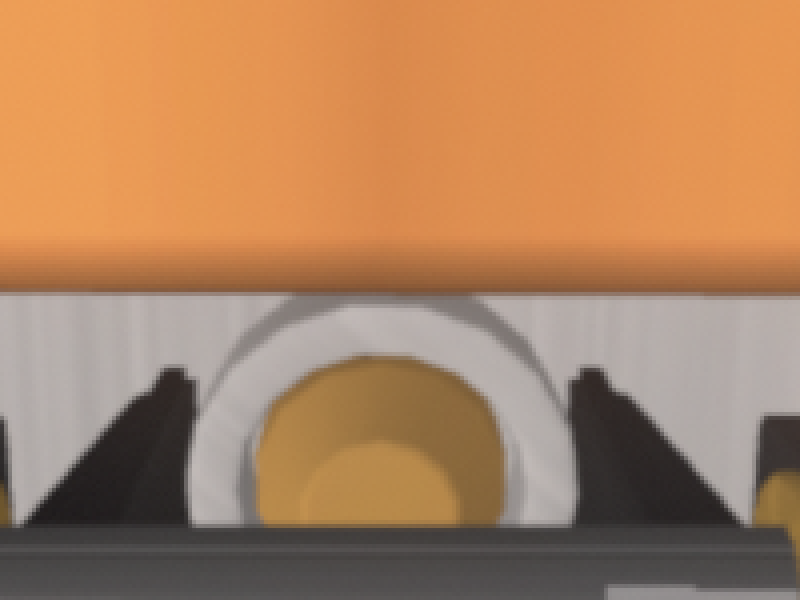

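View pics/s5.png

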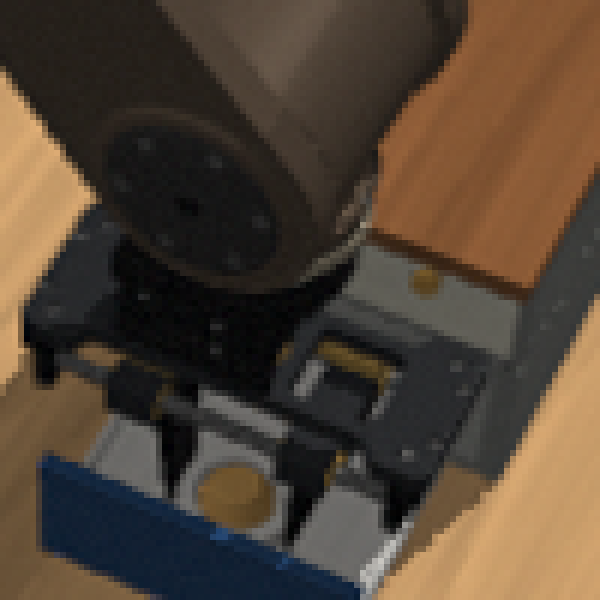

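The plug fills the bore and there is no contact force. I'll lower the last 3 mm and open the jaws partly.

Emit:
{"op": "step_arm", "data": {"steps": [[0.03,0,0,0],[0.03,0,0,0],[0,0,0,0],[0,0,0,0]]}}

```text
t: 11.65
eef_pos: [620.4, 63.0, 34.7]
tcp_rot: [2.11, 1.571, 0.574]
ft_force: [-0.6, 0.1, 0.0]
opening: 0.535
```

Emit:
{"op": "step_arm", "data": {"steps": [[0,0,0,0],[0,0,0,0],[0,0,0,0],[0,0,0,0],[-0.2,0,0,0],[-0.4,0,0,0],[-0.7,0,0,0],[-0.9,0,0,0],[-0.9,0,0,0],[0,0,0,0]], "jaw": 0.25}}

```text
t: 12.9
eef_pos: [621.7, 63.1, 193.9]
tcp_rot: [1.546, 1.564, 0.011]
ft_force: [0.3, 0.5, -0.2]
opening: 0.752
```

```bash
python3 - <<'E'
from h import *
s,im=snap("wrist","w6.png"); print(s["eef_pos"],s["opening"],s["ft_force"],s["joints"]);snap("scene","s6.png",(240,100,340,200),6)
E
```

```text
[621.673  63.054 193.883] 0.7520213659967171 [ 0.328  0.537 -0.195] [-0.005  0.508  1.588  0.     1.038 -0.04 ]
```

View pics/w6.png

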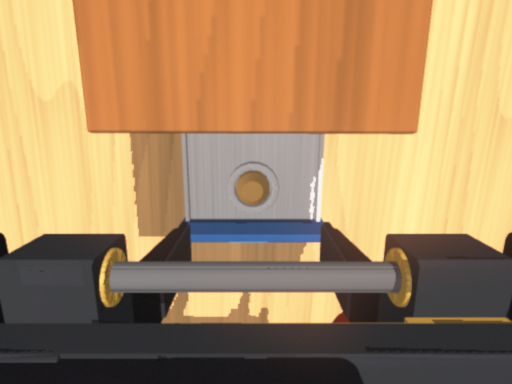

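View pics/s6.png

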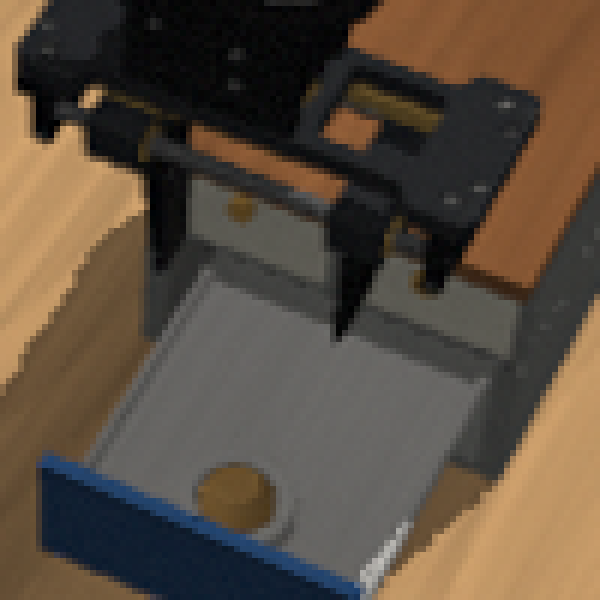

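The ring is seated: the wrist view shows it concentric with the plug at (253,188), lying on the floor. Pressing needs a tilted tool, but the rows only turn about tool x. I'll look at how the arm behaves at its reach limit, with its radial direction lined up with the push direction, well clear of everything.

Emit:
{"op": "step_arm", "data": {"steps": [[-0.6,0,0,0],[-0.6,0,0,0],[0,-0.13,-0.85,0],[0,-0.13,-0.85,0],[0,-0.13,-0.85,0],[0,-0.13,-0.85,0],[0,-0.13,-0.85,0],[0,-0.13,-0.85,0],[0,-0.13,-0.85,0],[0,-0.13,-0.85,0]]}}

```text
t: 14.25
eef_pos: [555.6, 402.1, 247.9]
tcp_rot: [-1.078, 1.568, -2.613]
ft_force: [0.2, 0.3, 0.6]
opening: 0.751
```

Emit:
{"op": "step_arm", "data": {"steps": [[0,-0.6,-0.71,0],[0,-0.6,-0.71,0],[0,-0.6,-0.71,0],[0,-0.6,-0.71,0],[0,-0.6,-0.71,0],[0,-0.6,-0.71,0],[0,-0.6,-0.71,0],[0,-0.83,-0.47,0],[0,-0.83,-0.47,0],[0,-0.83,-0.47,0],[0,-0.83,-0.47,0],[0,-0.83,-0.47,0],[0,-0.83,-0.47,0],[0,-0.9,-0.05,0],[0,-0.9,-0.05,0],[0,-0.9,-0.05,0],[0,-0.9,-0.05,0]]}}

```text
t: 16.38
eef_pos: [-97.9, 777.0, 247.6]
tcp_rot: [0.027, 1.568, -1.508]
ft_force: [-0.3, -0.2, 0.0]
opening: 0.754
```

```bash
python3 - <<'E'
from h import *
s=state(); print(s["eef_pos"],s["joints"]); print(R.from_euler("xyz",s["tcp_rot"]).as_matrix())
from scipy.optimize import least_squares
D=[(.4916,1.5595,[248.9,573.03,214.04]),(.344,1.813,[453.38,-255.84,214.17]),(.673,1.954,[453.57,-282.66,4.63]),(.508,1.588,[621.67,63.05,193.88]),(s["joints"][1],s["joints"][2],s["eef_pos"])]
def f(v):
    o=[]
    for a,b,p in D:
        r=np.sqrt(p[0]**2+p[1]**2-66**2)
        o+= [v[0]*np.sin(a)+v[1]*np.sin(a+b)+v[2]-r, v[0]*np.cos(a)+v[1]*np.cos(a+b)+v[3]-p[2]]
    return o
r=least_squares(f,[500,500,0,0]);print(r.x,r.fun)
E
```

```text
[-97.919 776.959 247.642] [ 1.612  0.717  1.043 -0.     1.384  1.576]
[[ 0.     0.999  0.036]
 [-0.003  0.036 -0.999]
 [-1.     0.     0.003]]
[ 585.691  410.986  -21.496 -109.258] [ -1.799   3.14    2.019   0.591  15.52  -13.664  -2.367   2.528 -13.373
   7.406]
```

Emit:
{"op": "step_arm", "data": {"steps": [[0,0,-0.9,0],[0,0,-0.9,0],[0,0,-0.8,0],[0,0,0,0]]}}

```text
t: 16.88
eef_pos: [-100.9, 908.9, 242.7]
tcp_rot: [0.011, 1.565, -1.525]
ft_force: [0.8, -0.4, -1.4]
opening: 0.752
```

```bash
python3 - <<'E'
from h import *
s=state(); print(s["eef_pos"],s["joints"])
E
```

```text
[-100.886  908.905  242.742] [ 1.609  1.022  0.417 -0.     1.709  1.574]
```

Emit:
{"op": "step_arm", "data": {"steps": [[0,0,-0.8,0],[0,0,-0.8,0],[0,0,-0.8,0],[0,0,0,0]]}}

```text
t: 17.38
eef_pos: [-98.6, 957.9, 231.3]
tcp_rot: [-3.075, 1.528, 1.673]
ft_force: [-0.1, 0.7, 0.0]
opening: 0.749
```

```bash
python3 - <<'E'
from h import *
s=state(); print(s["eef_pos"],s["joints"]); print(R.from_euler("xyz",s["tcp_rot"]).as_matrix())
E
```

```text
[-98.552 957.861 231.335] [1.604 1.194 0.051 0.003 1.853 1.57 ]
[[-0.004  0.999  0.035]
 [ 0.043  0.035 -0.998]
 [-0.999 -0.003 -0.043]]
```

Overreaching tilts the tool the right way: tool x now has a +0.043 component along the push direction. I'll keep going.

Emit:
{"op": "step_arm", "data": {"steps": [[0,0,-1,0],[0,0,-1,0],[0,0,-1,0],[0,0,-1,0],[0,0,-1,0],[0,0,-1,0]]}}

```text
t: 18.12
eef_pos: [-87.3, 1019.0, 196.6]
tcp_rot: [-3.083, 1.351, 1.665]
ft_force: [0.1, 0.4, -0.1]
opening: 0.75
```

```bash
python3 - <<'E'
from h import *
s=state(); print(s["eef_pos"],s["joints"]); print(R.from_euler("xyz",s["tcp_rot"]).as_matrix())
E
```

```text
[ -87.311 1018.979  196.648] [1.587 1.238 0.048 0.017 1.636 1.555]
[[-0.02   0.999  0.033]
 [ 0.217  0.037 -0.976]
 [-0.976 -0.013 -0.217]]
```

Emit:
{"op": "step_arm", "data": {"steps": [[-0.3,0,-1,0],[-0.3,0,-1,0],[-0.3,0,-1,0],[-0.3,0,-1,0],[-0.3,0,-1,0],[-0.3,0,-1,0],[-0.3,0,-1,0],[-0.3,0,-1,0]]}}

```text
t: 19.12
eef_pos: [-72.5, 1043.4, 329.2]
tcp_rot: [-3.092, 1.113, 1.655]
ft_force: [1.0, -0.7, 1.7]
opening: 0.748
```

```bash
python3 - <<'E'
from h import *
s=state(); print(s["eef_pos"],s["joints"]); print(R.from_euler("xyz",s["tcp_rot"]).as_matrix())
E
```

```text
[ -72.474 1043.42   329.197] [1.567 1.121 0.048 0.039 1.516 1.539]
[[-0.037  0.999  0.026]
 [ 0.44   0.04  -0.897]
 [-0.897 -0.022 -0.441]]
```

Emit:
{"op": "step_arm", "data": {"steps": [[0,0.05,-1,0],[0,0.05,-1,0],[0,0.05,-1,0],[0,0.05,-1,0],[0,0.05,-1,0],[0,0.05,-1,0],[0,0.05,-1,0]]}}

```text
t: 20.0
eef_pos: [-49.1, 1075.9, 395.2]
tcp_rot: [-3.101, 0.909, 1.645]
ft_force: [-0.1, -0.1, -0.4]
opening: 0.748
```

```bash
python3 - <<'E'
from h import *
s=state(); print(s["eef_pos"],s["joints"]); print(R.from_euler("xyz",s["tcp_rot"]).as_matrix())
E
```

```text
[ -49.088 1075.924  395.194] [1.539 1.081 0.048 0.067 1.354 1.513]
[[-0.046  0.999  0.018]
 [ 0.613  0.042 -0.789]
 [-0.789 -0.025 -0.614]]
```

Emit:
{"op": "step_arm", "data": {"steps": [[0,0.05,-1,0],[0,0.05,-1,0],[0,0.05,-1,0],[0,0,0,0]], "jaw": 1}}

```text
t: 20.5
eef_pos: [-40.1, 1080.4, 438.8]
tcp_rot: [-3.105, 0.824, 1.64]
ft_force: [-0.1, 0.9, 0.6]
opening: 0.387
```

```bash
python3 - <<'E'
from h import *
s=state(); print(s["eef_pos"],s["joints"]); print(R.from_euler("xyz",s["tcp_rot"]).as_matrix())
E
```

```text
[ -40.109 1080.374  438.762] [1.528 1.049 0.048 0.079 1.302 1.504]
[[-0.047  0.999  0.014]
 [ 0.678  0.042 -0.734]
 [-0.734 -0.025 -0.679]]
```

```bash
cat > kin.py <<'E'
from h import *
from scipy.optimize import least_squares
J=[[1.0554,.4916,1.5595,0,1.0917,-.1056],[-.641,.344,1.813,0,.986,-.674],[-.681,.673,1.954,0,.514,-.717],[1.612,.717,1.043,0,1.384,1.576],[1.609,1.022,.417,0,1.709,1.574],[1.587,1.238,.048,.017,1.636,1.555],[1.567,1.121,.048,.039,1.516,1.539],[1.528,1.049,.048,.079,1.302,1.504]]
P=[[248.9,573.03,214.04],[453.379,-255.843,214.172],[453.568,-282.658,4.632],[-97.919,776.959,247.642],[-100.886,908.905,242.742],[-87.311,1018.979,196.648],[-72.474,1043.42,329.197],[-40.109,1080.374,438.762]]
E_=lambda a,t:R.from_euler(a,t).as_matrix()
def fk(q,v,sg):
    h,L1,a,L2,d0,d1,Lt,a0=v
    M=E_("z",q[0]); p=np.array([0,0,h])+M@[a0,d0,0]
    M=M@E_("y",q[1]); p=p+M@[0,0,L1]
    M=M@E_("y",q[2]); p=p+M@[a,0,L2]
    M=M@E_("z",sg*q[3]); p=p+M@[0,d1,0]
    M=M@E_("y",q[4])
    # tool x=M z ; j6=0: tool y radial. M x at down = -radial
    T=np.c_[M[:,2],-M[:,0],-M[:,1]]@E_("x",q[5])
    return p+Lt*T[:,0],T
if __name__=="__main__":
  s=state();Ms=R.from_euler("xyz",s["tcp_rot"]).as_matrix()
  for sg in(1,-1):
    f=lambda v:np.concatenate([fk(q,v,sg)[0]-p for q,p in zip(J,P)])
    r=least_squares(f,[150,500,0,450,33,33,250,0]);print(sg,r.x,r.cost,np.abs(r.fun).max());print(fk(J[-1],r.x,sg)[1]-Ms)
E
python3 kin.py
```

```text
1 [196.494 586.927  43.073 411.199  69.908  -3.977 271.635  -0.29 ] 0.5608096258342568 0.6411726549395382
[[-0.    -0.     0.001]
 [-0.     0.001 -0.   ]
 [-0.     0.     0.   ]]
-1 [189.958 586.908  47.209 411.815  96.152 -21.437 261.311   1.493] 771.7790500687573 31.201970432366757
[[ 0.152 -0.006  0.042]
 [-0.007 -0.071 -0.007]
 [-0.     0.14   0.01 ]]
```

```bash
cat > plan.py <<'E'
from kin import *
v=[196.494,586.927,43.073,411.199,69.908,-3.977,271.635,-.29]
lo=np.array([-3.1,-.84,.05,-1.13,.06,-2.69])+.01;hi=np.array([3.1,2.19,2.79,4.28,2.93,2.69])-.01
def path(q,T,wps,step=25):
    p,_=fk(q,v,1)
    for w in wps:
        w=np.array(w,float);n=max(1,int(np.ceil(np.linalg.norm(w-p)/step)));mx=0
        for i in range(1,n+1):
            t=p+(w-p)*i/n
            f=lambda x:np.r_[(fk(x,v,1)[0]-t)/100,(fk(x,v,1)[1]-T).ravel()]
            r=least_squares(f,np.clip(q,lo+1e-3,hi-1e-3),bounds=(lo,hi));mx=max(mx,np.abs(r.x-q).max());q=r.x
            if r.cost>1e-5: print("BAD",t,r.cost,q)
        p=w;print(w,q,"maxdq",mx)
if __name__=="__main__":
    s=state();T=R.from_euler("xyz",s["tcp_rot"]).as_matrix()
    path(s["joints"],T,[(50,900,400),(350,700,360),(560,300,330),(620,-60,300),(620,-60,38),(618,150,38)])
E
python3 plan.py
```

```text
[ 50. 900. 400.] [1.391 0.563 1.13  0.252 0.734 1.235] maxdq 0.28300041668169
[350. 700. 360.] [0.852 0.439 1.44  0.716 0.824 0.438] maxdq 0.05756896050170068
[560. 300. 330.] [ 0.085  0.392  1.599  0.795  1.257 -0.247] maxdq 0.04726957780649432
[620. -60. 300.] [-0.467  0.557  1.395  0.625  1.619 -0.608] maxdq 0.041676306106657596
[620. -60.  38.] [-0.467  0.858  1.58   0.669  1.229 -0.902] maxdq 0.03946329743125898
[618. 150.  38.] [-0.161  0.815  1.707  0.875  1.038 -0.818] maxdq 0.03632970172707631
```

```bash
python3 - <<'E'
from h import *
s=state();T=R.from_euler("xyz",s["tcp_rot"]).as_matrix();p=s["eef_pos"]
for w in [(50,900,400),(350,700,360),(560,300,330),(620,-60,300),(620,-60,120)]:
    d=T.T@(np.array(w)-p)/50;n=int(np.ceil(np.linalg.norm(d)/1.0));print(w,d,n,(d/n).round(3));p=np.array(w)
E
```

```text
(50, 900, 400) [-1.96   1.668  3.2  ] 5 [-0.392  0.334  0.64 ]
(350, 700, 360) [-2.405  5.845  3.562] 8 [-0.301  0.731  0.445]
(560, 300, 330) [-5.178  3.875  6.339] 10 [-0.518  0.387  0.634]
(620, -60, 300) [-4.495  0.912  5.71 ] 8 [-0.562  0.114  0.714]
(620, -60, 120) [2.642 0.091 2.444] 4 [0.661 0.023 0.611]
```

Emit:
{"op": "step_arm", "data": {"steps": [[-0.05,0.04,0.08,0],[-0.1,0.08,0.16,0],[-0.2,0.16,0.32,0],[-0.3,0.25,0.5,0],[-0.4,0.34,0.64,0],[-0.4,0.34,0.64,0],[-0.5,0.42,0.8,0]]}}

```text
t: 21.38
eef_pos: [47.8, 901.3, 399.2]
tcp_rot: [-3.104, 0.827, 1.641]
ft_force: [1.1, 1.5, 0.1]
opening: 0.003
```

Emit:
{"op": "step_arm", "data": {"steps": [[-0.3,0.73,0.45,0],[-0.3,0.73,0.45,0],[-0.3,0.73,0.45,0],[-0.3,0.73,0.45,0],[-0.3,0.73,0.45,0],[-0.3,0.73,0.45,0],[-0.3,0.73,0.45,0],[-0.3,0.73,0.45,0]]}}

```text
t: 22.38
eef_pos: [348.5, 700.5, 358.7]
tcp_rot: [-3.104, 0.827, 1.641]
ft_force: [0.2, -0.2, 0.4]
opening: 0.003
```

```bash
python3 - <<'E'
from h import *
s=state();T=R.from_euler("xyz",s["tcp_rot"]).as_matrix();p=s["eef_pos"];print(p,s["joints"]);print(T)
for w in [(560,300,330),(620,-60,300),(620,-60,120)]:
    d=T.T@(np.array(w)-p)/50;n=int(np.ceil(np.linalg.norm(d)/1.0));print(w,d,n,(d/n).round(3));p=np.array(w)
E
```

```text
[348.46  700.494 358.688] [0.856 0.44  1.447 0.716 0.817 0.438]
[[-0.048  0.999  0.014]
 [ 0.676  0.042 -0.736]
 [-0.736 -0.026 -0.677]]
(560, 300, 330) [-5.19   3.9    6.344] 10 [-0.519  0.39   0.634]
(620, -60, 300) [-4.479  0.908  5.723] 8 [-0.56   0.114  0.715]
(620, -60, 120) [2.649 0.092 2.436] 4 [0.662 0.023 0.609]
```

Emit:
{"op": "step_arm", "data": {"steps": [[-0.52,0.39,0.64,0],[-0.52,0.39,0.64,0],[-0.52,0.39,0.64,0],[-0.52,0.39,0.64,0],[-0.52,0.39,0.64,0],[-0.52,0.39,0.64,0],[-0.52,0.39,0.64,0],[-0.52,0.39,0.64,0],[-0.52,0.39,0.64,0],[-0.52,0.39,0.64,0],[-0.56,0.11,0.71,0],[-0.56,0.11,0.71,0],[-0.56,0.11,0.71,0],[-0.56,0.11,0.71,0],[-0.56,0.11,0.71,0],[-0.56,0.11,0.71,0],[-0.56,0.11,0.71,0],[-0.56,0.11,0.71,0]]}}

```text
t: 24.62
eef_pos: [617.5, -61.5, 300.0]
tcp_rot: [-3.104, 0.827, 1.641]
ft_force: [0.7, 0.1, -0.2]
opening: 0.001
```

```bash
python3 - <<'E'
from h import *
s=state();T=R.from_euler("xyz",s["tcp_rot"]).as_matrix();p=s["eef_pos"];print(p,s["joints"]);print(T)
snap("scene","s7.png");snap("top","t7.png")
for w in [(620,-20,40)]:
    d=T.T@(np.array(w)-p)/50;print(w,d)
print("push unit/50mm", T.T@np.array([-.034,.9994,0]))
E
```

```text
[617.541 -61.478 299.96 ] [-0.468  0.555  1.404  0.621  1.614 -0.614]
[[-0.047  0.999  0.014]
 [ 0.676  0.042 -0.736]
 [-0.736 -0.026 -0.677]]
(620, -20, 40) [4.383 0.218 2.91 ]
push unit/50mm [ 0.677  0.008 -0.736]
```

View pics/s7.png

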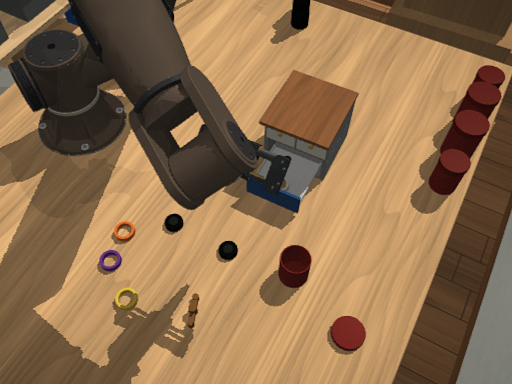

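View pics/t7.png

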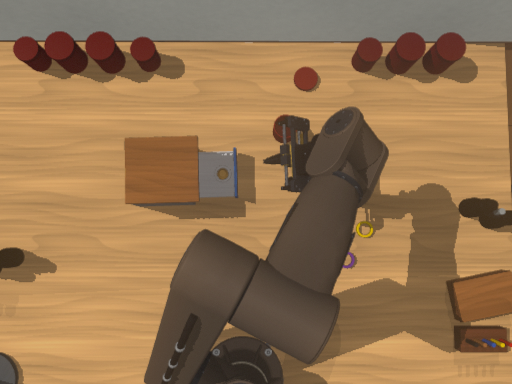

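```bash
python3 - <<'E'
from h import *
t=cv2.imread("pics/top0.png");s=cv2.imread("pics/scene0.png")
a=cv2.resize(t[105:155,260:320],None,fx=6,fy=6,interpolation=cv2.INTER_CUBIC);b=cv2.resize(s[235:295,265:325],None,fx=6,fy=6,interpolation=cv2.INTER_CUBIC)
c=np.zeros((360,720,3),np.uint8);c[:300,:360]=a;c[:,360:]=b;cv2.imwrite("pics/can.png",c)
E
```

```text
(no output)
```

View pics/can.png

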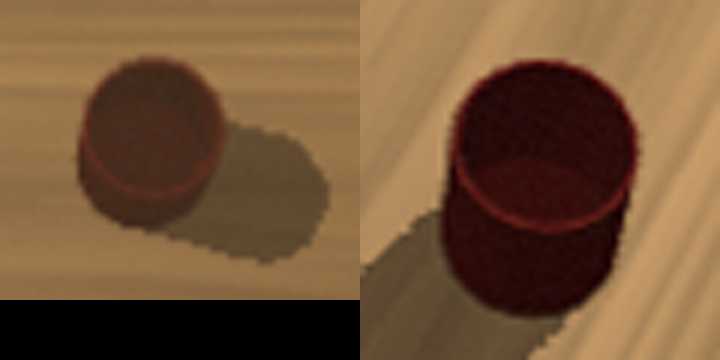

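```bash
python3 - <<'E'
from h import *
T=cam("top");S=cam("scene")
print(px2w(T,(260+153/6,105+126/6),85),px2w(S,(265+(545-360)/6,235+145/6),85))
s=state();M=R.from_euler("xyz",s["tcp_rot"]).as_matrix();p=s["eef_pos"]
for w in [(610,-5,120),(610,-5,40)]:
    d=M.T@(np.array(w)-p)/50;print(w,d);p=np.array(w)
E
```

```text
[ 759.751 -131.108   85.   ] [ 759.793 -133.196   85.   ]
(610, -5, 120) [ 3.434 -0.019  1.555]
(610, -5, 40) [1.177 0.042 1.083]
```

Emit:
{"op": "step_arm", "data": {"steps": [[0.69,0,0.31,0],[0.69,0,0.31,0],[0.69,0,0.31,0],[0.69,0,0.31,0],[0.67,0,0.31,0],[0.3,0.01,0.27,0],[0.3,0.01,0.27,0],[0.3,0.01,0.27,0],[0.28,0.01,0.27,0],[0,0,0,0]]}}

```text
t: 25.98
eef_pos: [610.0, -1.1, 40.2]
tcp_rot: [-3.101, 0.826, 1.642]
ft_force: [0.4, 0.5, 0.4]
opening: 0.002
```

```bash
python3 - <<'E'
from h import *
s=state();print(s["eef_pos"],s["tcp_rot"],s["ft_force"])
snap("scene","s8.png",(200,60,380,240),3);snap("wrist","w8.png")
E
```

```text
[609.987  -1.108  40.211] [-3.101  0.826  1.642] [0.368 0.468 0.431]
```

View pics/s8.png

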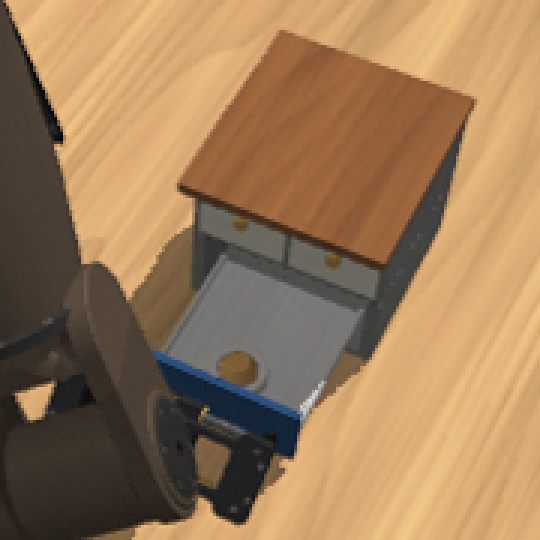

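View pics/w8.png

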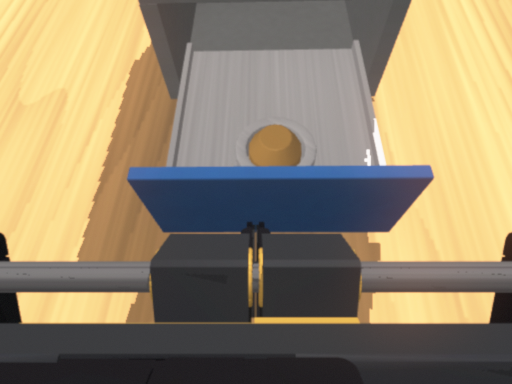

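Emit:
{"op": "step_arm", "data": {"steps": [[0.085,0,-0.092,0],[0.085,0,-0.092,0],[0.17,0,-0.184,0],[0.17,0,-0.184,0],[0.17,0,-0.184,0],[0.17,0,-0.184,0]]}}

```text
t: 26.82
eef_pos: [608.6, 61.3, 42.1]
tcp_rot: [-3.108, 0.829, 1.637]
ft_force: [1.1, -8.3, 2.7]
opening: 0.002
```

```bash
python3 - <<'E'
from h import *
s=state();print(s["eef_pos"],s["tcp_rot"],s["ft_force"])
snap("scene","s9.png",(200,60,380,240),3);snap("wrist","w9.png")
E
```

```text
[608.561  61.269  42.059] [-3.108  0.829  1.637] [ 1.081 -8.273  2.661]
```

View pics/w9.png

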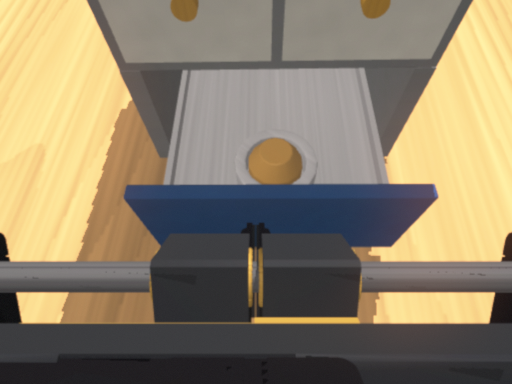

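Emit:
{"op": "step_arm", "data": {"steps": [[0.17,0,-0.184,0],[0.17,0,-0.184,0],[0.17,0,-0.184,0],[0.17,0,-0.184,0],[0.17,0,-0.184,0],[0.1,0,-0.11,0],[0.08,0,-0.09,0]]}}

```text
t: 27.8
eef_pos: [605.9, 136.8, 42.0]
tcp_rot: [-3.108, 0.828, 1.636]
ft_force: [3.9, -6.6, 2.7]
opening: 0.005
```

Emit:
{"op": "step_arm", "data": {"steps": [[0.05,0,-0.055,0],[0.04,0,-0.045,0]]}}

```text
t: 28.05
eef_pos: [605.7, 143.3, 42.0]
tcp_rot: [-3.109, 0.829, 1.636]
ft_force: [2.7, -18.9, 5.7]
opening: 0.009
```

Emit:
{"op": "step_arm", "data": {"steps": [[0.01,0,-0.015,0],[0,0,0,0]]}}

```text
t: 28.3
eef_pos: [605.8, 143.3, 42.1]
tcp_rot: [-3.109, 0.83, 1.635]
ft_force: [3.5, -14.4, 2.9]
opening: 0.001
```

Emit:
{"op": "step_arm", "data": {"steps": [[0,0,0,0],[0,0,0,0],[0,0,0,0]]}}

```text
t: 28.68
eef_pos: [605.8, 143.2, 42.1]
tcp_rot: [-3.109, 0.829, 1.635]
ft_force: [3.1, -14.3, 4.3]
opening: 0.005
```

```bash
python3 - <<'E'
from h import *
s=state();print(s["eef_pos"],s["ft_force"])
snap("scene","s10.png",(200,60,380,240),3)
E
```

```text
[605.804 143.237  42.062] [  3.135 -14.31    4.257]
```

View pics/s10.png

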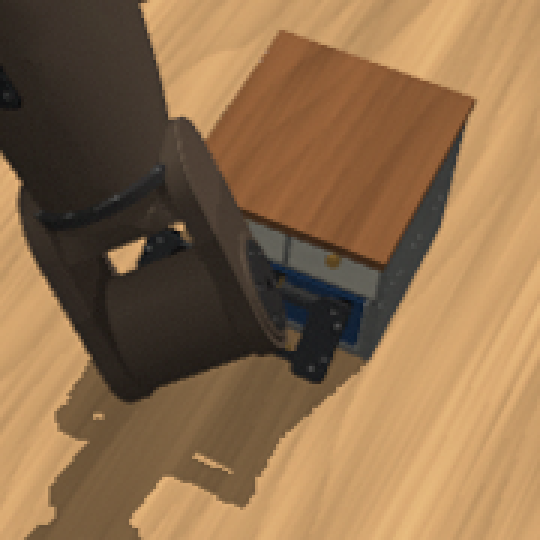

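Force is steady at 14 N with no further travel, so the tray is at the hard stop, held for over 0.5 s. Backing off now.

Emit:
{"op": "step_arm", "data": {"steps": [[-0.1,0,0.11,0],[-0.17,0,0.184,0],[-0.3,0,0.33,0],[-0.4,0,0.44,0],[-0.4,0,0.44,0],[0,0,0,0]]}}

```text
t: 29.48
eef_pos: [608.8, 40.8, 41.0]
tcp_rot: [-3.104, 0.827, 1.638]
ft_force: [-0.9, 0.3, 0.3]
opening: 0.003
```

```bash
python3 - <<'E'
from h import *
s=state();print(s["eef_pos"],s["ft_force"])
snap("scene","s11.png",(200,60,380,240),3);snap("wrist","w11.png");snap("top","t11.png",(100,100,300,250),4)
E
```

```text
[608.794  40.783  40.97 ] [-0.936  0.287  0.29 ]
```

View pics/w11.png

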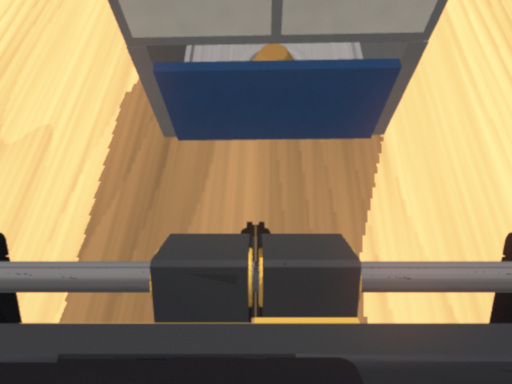

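View pics/s11.png

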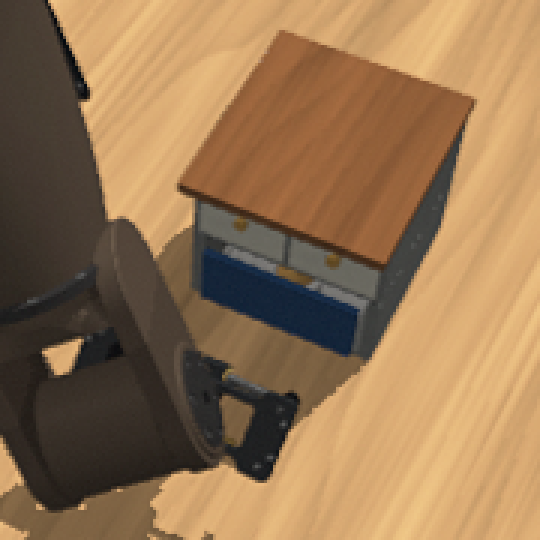

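Emit:
{"op": "step_arm", "data": {"steps": [[0,0,0,0],[0,0,0,0],[0,0,0,0],[0,0,0,0]]}}

```text
t: 30.12
eef_pos: [608.5, 43.7, 41.2]
tcp_rot: [-3.104, 0.827, 1.641]
ft_force: [-0.0, -0.5, 0.1]
opening: 0.006
```

```bash
python3 - <<'E'
from h import *
s,_=snap("wrist","w12.png");print(s["eef_pos"],s["ft_force"])
snap("scene","s12.png",(200,60,380,240),3)
C=cam("wrist",s)
for off in (14,30,50,134):
  y=152.3-off
  print(off,[w2px(C,[617.3+dx,y,z]).round(1) for dx,z in((0,78),(0,12))])
E
```

```text
[608.495  43.704  41.165] [-0.008 -0.547  0.087]
14 [array([273.3,  70.8]), array([271.2, 141.5])]
30 [array([272.9,  90.3]), array([270.8, 158.5])]
50 [array([272.3, 116.9]), array([270.2, 181.4])]
134 [array([268.7, 269.8]), array([267.3, 302.2])]
```

View pics/w12.png

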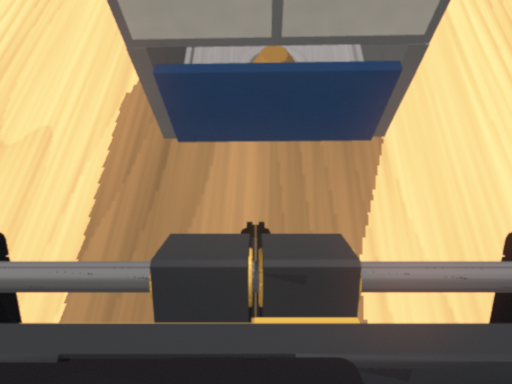

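View pics/s12.png

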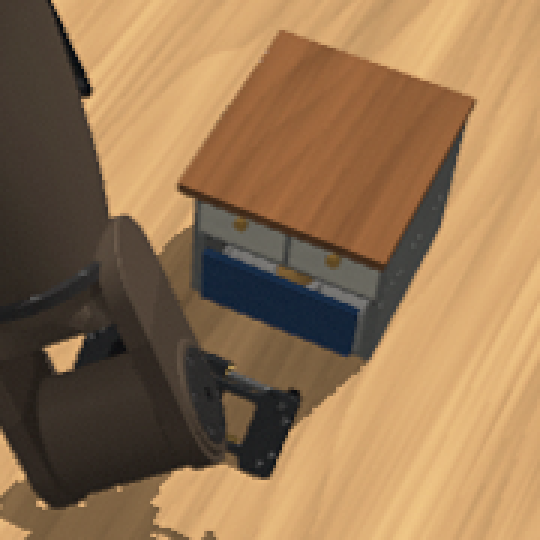

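```bash
python3 - <<'E'
import cv2,numpy as np
b=cv2.imread("pics/w12.png")[30:90,150:400];cv2.imwrite("pics/w12c.png",cv2.resize(b,None,fx=3.2,fy=6,interpolation=cv2.INTER_CUBIC))
E
```

```text
(no output)
```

View pics/w12c.png

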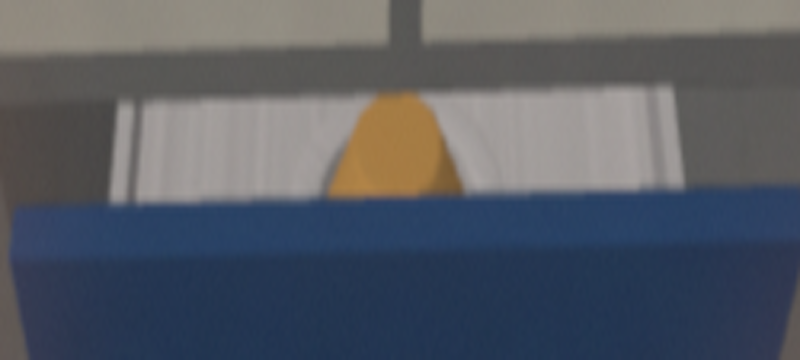

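Emit:
{"op": "step_arm", "data": {"steps": [[-0.4,0,0.3,0],[-0.6,0,0,0],[-0.6,0,0,0],[0,0,0,0],[0,0,0,0]]}}

```text
t: 30.85
eef_pos: [612.2, -21.7, 89.3]
tcp_rot: [-3.103, 0.826, 1.641]
ft_force: [-0.9, -0.3, 0.4]
opening: 0.002
```

```bash
python3 - <<'E'
from h import *
s,_=snap("scene","s13.png");snap("wrist","w13.png");print(s["eef_pos"],s["ft_force"],s["t"])
E
```

```text
[612.172 -21.726  89.312] [-0.885 -0.304  0.433] 30.85
```

View pics/s13.png

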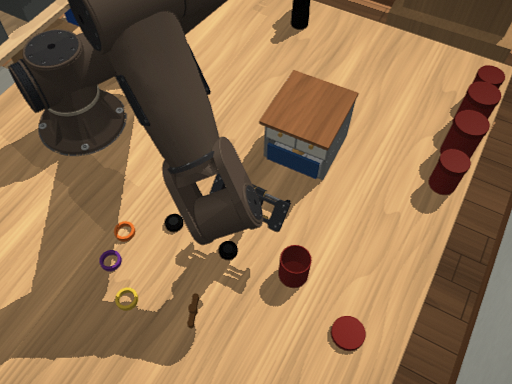

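View pics/w13.png

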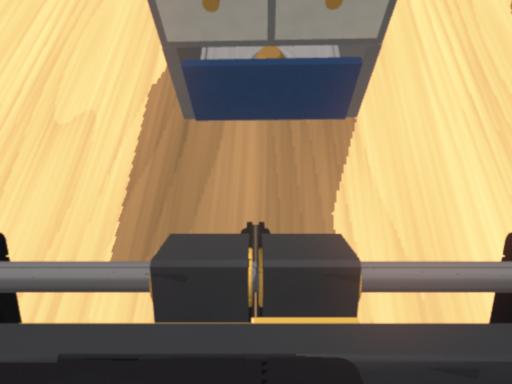

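The tray is staying in. The caps (174,222) and (228,250), the hinge (193,311) and the canister (295,266) are at their starting pixels. Handing in.

```bash
python3 -c "
from cell import *
print(job_done())"
```

```text
the job is handed in; nothing more can be done
None
```

The job is handed in at about 31 s. The silver ring is over the boxwood plug on the tray floor, and the tray is pressed in and held by its catch.

- **Ring:** I lowered it onto the plug with no contact force and released it. The wrist view then showed it flat and concentric with the plug.
- **Tilting the tool:** The moves only turn about the tool's own axis. I got the roughly 43° lean by overreaching at the arm's outer limit, then carried that tilt to the tray.
- **Press:** At the hard stop the tool stopped advancing, with the force steady at about 14 N. I held it there for over 0.5 s before backing off.
- **Catch:** After release the front sits about 14 mm proud, judged by projecting its expected position into the wrist image. It had not moved in a look 0.6 s later, and looked the same after I backed off.
- **Ring after the press:** Only part of the ring's arc around the plug shows through the slot, so this check is partial. What shows is in place.
- **Other items:** The caps, hinge and canister are where they started in the scene image.

**Possible range fault:** While I was tilting the tool, joint 3 read 0.048 rad against its listed lower limit of 0.05. That may be rounding or sensor noise, but I could not rule out a small overrun.

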